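Stand the specimen pot on the narrow ledge

TASK

Stand the specimen pot upright on the narrow raised steel ledge, in the middle of the ledge between the two vials that stand on it, and let go of it. Leave those two vials standing where they are.

Things in the scene. Friction and masses are not known exactly. Their poses are not given: they have to be found in the camera images.
- pot_center (a point): Centre (half-way up) of the loose specimen pot: plain white, round, screw lid, 60 mm high, 30 g, upright on the worktop. Lid 47 mm across, upright sides, 18 to 30 mm above this point; body tapers from 42 mm below the lid to a narrower foot. Grip round the lid from above. z up along the pot. A spray bottle (38 x 109 mm high) and a small vial (25 x 52) stand near it: leave them; their order varies.
- ledge_mid (a point): Middle of the top face of the ledge: a fixed steel shelf on two posts, black rubber strip on top, 50 mm deep, 290 mm long, top 80 mm above the worktop. x across its depth (away from the robot at yaw 0), y along its length, z up. The pot belongs centred on this point, its centre then 30 mm above it. Only the two vials stand on the ledge, about 100 mm to either side of this point.
- tall_vial_center (a point): Centre of the larger vial standing loose on the ledge near one of its ends (which end varies): glass, 29 mm across, 66 mm high, white cap. z up.
- short_vial_center (a point): Centre of the smaller vial standing loose on the ledge near the other end: glass, 25 mm across, 52 mm high. z up.

How it is judged (in metres and radians):
At the end, for the whole second after the job is handed in: The pot stands at rest on the ledge, upright within 10 degrees, height within 6 mm, its centre within 15 mm of the ledge's middle across the depth and 25 mm along the length; both vials there stand upright within 11 degrees, within 20 mm of where they were (x of pot_center in the frame of ledge_mid between -0.015 and 0.015 m and y of pot_center in the frame of ledge_mid between -0.025 and 0.025 m and z of pot_center in the frame of ledge_mid between 0.024 and 0.036 m and angle between pot_center's own z axis and vertical below 0.17 rad and linear speed of specimen_pot below 0.03 m/s and angle between each of tall_vial_center, short_vial_center's own z axis and vertical below 0.2 rad and distance of each of tall_vial_center, short_vial_center from where it was at the start of the episode below 0.02 m); the robot touches nothing.
It fails at once if the larger vial on the ledge is tipped over or carried off (angle between tall_vial_center's own z axis and vertical above 0.5 rad or distance of tall_vial_center from where it was at the start of the episode above 0.05 m).
It fails at once if the smaller vial on the ledge is tipped over or carried off (angle between short_vial_center's own z axis and vertical above 0.5 rad or distance of short_vial_center from where it was at the start of the episode above 0.05 m).
It also fails if it takes over 34 s, if anything falls off the work surface, if the arm or the gripper's body presses on something with over 40 N, if the wrist force passes 120 N, or if a joint passes its speed limit or range.

ROBOT

A 7-joint arm with a two-finger parallel gripper is mounted at the origin on a cart in front of the work surface, level with it; the furniture and walls round the work are solid. World frame = base frame: x ahead of the robot, y to its left, z up, the work surface at z = 0. Lengths are in m, angles in degrees, forces in N, time in s.
With the tool pointing down it reaches from about 0.4 to 0.925 m from the base axis. Payload 4.1 kg.
Tool frame: the origin (TCP) lies at the very end of the fingers, on their centre line; the grasp point (between the pads) lies behind it (env.grasp_offset is the z of the grasp point in the tool frame, in m); z points along the fingers, y is the line along which they close (so a half turn about z gives the same grasp; the last joint's range is limited). The gripper opens to 85 mm and grips with 20 to 120 N. Pads are 22 mm wide; open, the fingers measure 114 mm over their backs; the gripper's body (76 mm by 85 mm) begins 54 mm behind the grasp point. The pads swing forward as they close: fully open they stand 13 mm farther back than shut.
Start: joints at [-5.672, 22.827, 2.584, 88.041, -1.071, 69.15, -2.905], TCP at [0.65, 0, 0.231] pointing down, gripper open.
Joint ranges: [-161.44, 161.44], [-28.35, 127.94], [-78.24, 83.42], [0, 140.83], [-78.03, 258.03], [13.02, 114.36], [-168.23, 168.23]. Speed limits (degrees/s): [147.25, 147.25, 180, 180, 180, 180, 180].

INTERFACE

Orientations are given as a 3x3 rotation matrix whose columns are the frame's x, y, z axes.
In Python, from workcell import env gives the robot as it stands.
- The arm moves only by the tool servo_tool, never from a script. Its argument "motion" is a list of rows, each a list of 5 numbers: the closure, from -1 (fully open) to 1 (shut), then the shift along the world's x, y, z in cm, then the turn about the world's z in rad. In form: [[fingers, x, y, z, yaw], ...]. A call has 1 to 20 rows; each row shifts and turns the commanded pose from where the row before left it; what a row does not reach is not made up. A row lasts 1/8 s, in which the tool goes at most 62.5 mm and 10.7 degrees, less where a joint would pass 70% of its speed; a pose out of reach is approached as far as the arm can. A call is refused whole if a number of a shift passes 6.25 or a number of a turn 0.188, either way. A call with a gripper value outside its range is refused whole. The fingers move at their own pace and stop on an object; "force" is the grip in N (left out, the last holds). Time passes only in rows, so rows that do not move let the fingers close. It gives the time, the measured TCP pose, the force, the opening and the grip force at its end, in the units of the state.
- env.read_state(): the state, without advancing time (a new reading comes with each control period).
- env.read_camera(name): name is "scene" or "side" or "wrist"; returns a dict with "pixels" (400x640x3 uint8, red, green, blue), "intrinsics" (3x3 intrinsics, pixels), "R" (3x3) and "t" (3): a world point X has camera coordinates R X + t. Camera axes: x right, y down, z forward; pixel columns grow to the right and rows downward; lengths in m; the calibration is good to about 2 mm. A picture is of the moment at which its call begins. There is no depth.
- env.sign_off(): hands the job in; it is judged then, once.
The state is a dict: "clock": time; "joint_pos": joint angles; "joint_vel": joint speeds; "effort": joint torques, N m; "position": TCP position; "tool_rot": TCP orientation; "wrist_force": force on the tool from outside, world axes, zero at the start; "ft_torque": the same for the moment, N m; "width": opening from 0.0 (shut) to 1.0 (fully open); "gripper_force": force on a finger pad.
Only numpy, scipy, OpenCV 4.12 (cv2) and the standard library are available. Lean on these libraries where they do the work, as an engineer would, in place of code of your own. Each camera call takes 0.05 s, during which the arm holds its last target. There are 200 camera calls.

## Working session

There is one attempt and no reset: what is moved stays moved. The work goes in short steps, Python scripts to look and compute and a tool call to move; the robot and the scene stay as the last step left them, time stands still between calls to the robot, and variables do not carry over. Pictures are saved under pics/ and viewed, at most 10 in all, crops included, and the job is handed in when it is done.

Besides the shell and the picture viewer there is one more tool, called after "Emit:" by a JSON object that holds its "name" and its "arguments". servo_tool: Moves the arm, as the interface text tells. Its arguments: {"type":"object","properties":{"motion":{"type":"array","items":{"type":"array","items":{"type":"number"}}},"force":{"type":"number"}},"required":["motion"]}

```bash
mkdir -p pics; python3 - <<'E'
from workcell import env
import cv2,pickle
d={}
for n in("scene","side","wrist"):
    c=env.read_camera(n); d[n]=c
    cv2.imwrite(f"pics/{n}0.png",cv2.cvtColor(c["pixels"],cv2.COLOR_RGB2BGR))
    print(n,(-c["R"].T@c["t"]).round(3),c["R"][2].round(2),c["intrinsics"][0,0])
pickle.dump(d,open("cam0.pkl","wb"))
s=env.read_state();print(env.grasp_offset,s["clock"],s["position"],s["tool_rot"],s["width"])
E
```

```text
scene [-0.08  -0.43   0.533] [ 0.74  0.44 -0.51] 499.7729670694035
side [0.557 0.608 0.691] [-0.   -0.74 -0.67] 510.23640235775804
wrist [0.649 0.066 0.375] [-0.   -0.27 -0.96] 357.0879630365205
-0.0187 0.15 [6.49523415e-01 3.75163517e-05 2.30526835e-01] [[-1.35758062e-04  9.99998926e-01 -1.45912478e-03]
 [ 9.99999988e-01  1.35642352e-04 -7.94001293e-05]
 [-7.92021249e-05 -1.45913554e-03 -9.99998932e-01]] 0.998546018418139
```

View pics/scene0.png

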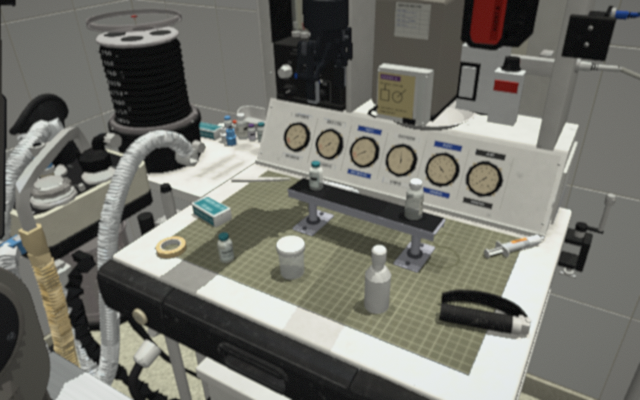

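View pics/side0.png

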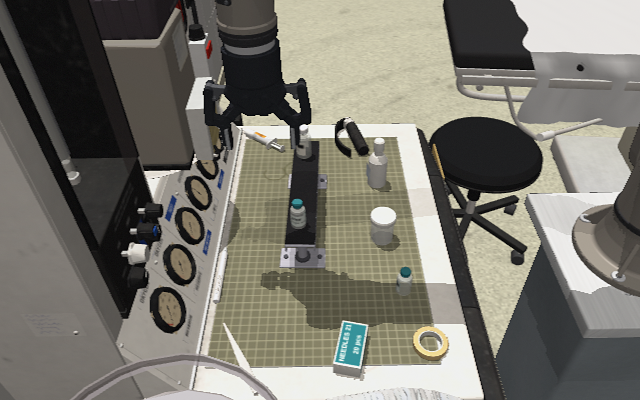

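View pics/wrist0.png

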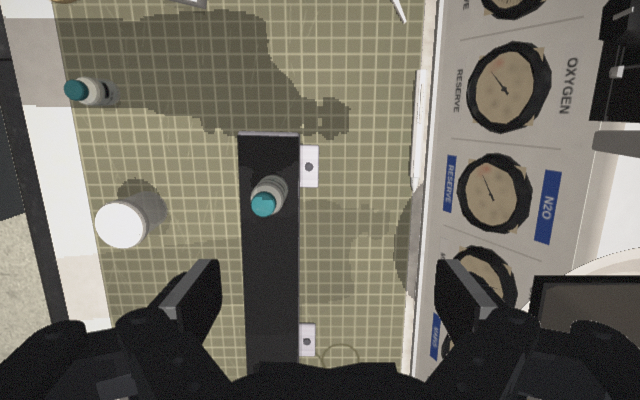

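The scene view shows the pot at about (291,258), the spray bottle at (376,285), the small vial at (225,247), and ledge vials at (316,175) and (414,200). The arm does not appear in it, so I will check that camera's calibration. The side view shows the pot lid at (382,215) and the ledge vials at (298,213) and (304,143). The wrist view shows the pot lid at (122,224), and the ledge between columns 240 and 298 with its far end at row 133.

```bash
cat > h.py <<'E'
import numpy as np,cv2
def ray(c,uv,z):
    d=c["R"].T@np.linalg.solve(c["intrinsics"],[uv[0],uv[1],1.]); o=-c["R"].T@c["t"]
    return o+d*(z-o[2])/d[2]
def proj(c,X):
    p=c["intrinsics"]@(c["R"]@np.asarray(X,float)+c["t"]); return p[:2]/p[2]
def blob(c,lo,hi,box,amin=50):
    """largest blob of an HSV range in box (u0,v0,u1,v1): hull contour"""
    u0,v0,u1,v1=box
    m=cv2.inRange(cv2.cvtColor(c["pixels"],cv2.COLOR_RGB2HSV)[v0:v1,u0:u1],lo,hi)
    k=max(cv2.findContours(m,cv2.RETR_EXTERNAL,cv2.CHAIN_APPROX_NONE,offset=(u0,v0))[0],key=cv2.contourArea)
    return k
E
python3 - <<'E'
import pickle,numpy as np,cv2
from h import *
d=pickle.load(open("cam0.pkl","rb"));w,s,g=d["wrist"],d["side"],d["scene"]
k=blob(w,(0,0,215),(180,40,255),(80,180,170,270));e=cv2.fitEllipse(cv2.convexHull(k));print("lid wrist",e,ray(w,e[0],.06))
k=blob(s,(0,0,215),(180,40,255),(360,195,405,250));print("lid side bbox",cv2.boundingRect(k));
P=ray(w,e[0],.06)
for n in("side","scene"):print(n,"lid top predicted",proj(d[n],P),"tcp",proj(d[n],[.65,0,.231]))
# ledge in wrist
k=blob(w,(0,0,0),(180,255,50),(225,120,310,250));b=cv2.boundingRect(k);print("ledge wrist",b)
for r in(150,240,300,340):
    row=w["pixels"][r,200:340].max(1)<50;i=np.flatnonzero(row)+200
    print(r,i.min(),i.max(),ray(w,(i.min(),r),.08).round(4),ray(w,(i.max()+1,r),.08).round(4))
print("far end",ray(w,(268,134),.08))
k=blob(w,(80,80,40),(100,255,255),(240,180,300,220));print("teal",cv2.boundingRect(k))
k=blob(s,(0,0,0),(180,255,60),(270,120,330,260));print("ledge side",cv2.minAreaRect(k),cv2.boundingRect(k))
for uv in((286,245),(316,245),(293,143),(318,143)):print(uv,ray(s,uv,.08).round(3))
# scene ledge corners by eye
for uv in((300,178),(288,190),(443,216),(437,232)):print("scene",uv,ray(g,uv,.08).round(3))
cv2.imwrite("pics/c1.png",np.hstack([cv2.resize(cv2.cvtColor(a["pixels"][y:y+150,x:x+200],cv2.COLOR_RGB2BGR),None,fx=f,fy=f,interpolation=cv2.INTER_CUBIC) for a,x,y,f in((s,230,120,2),(g,270,140,2))]))
E
```

```text
lid wrist ((118.3907699584961, 225.2627716064453), (42.24943161010742, 49.80500411987305), 124.3235855102539) [ 0.45442957 -0.04184098  0.06      ]
lid side bbox (371, 207, 25, 17)
side lid top predicted [383.30390211 214.01390581] tcp [262.02864588 153.0964788 ]
scene lid top predicted [290.81150246 243.73603841] tcp [327.5618934  101.20799876]
ledge wrist (237, 136, 62, 114)
150 239 298 [0.5763 0.0302 0.08  ] [0.6256 0.0302 0.08  ]
240 242 297 [ 0.5736 -0.0487  0.08  ] [ 0.623  -0.0487  0.08  ]
300 200 296 [ 0.5309 -0.108   0.08  ] [ 0.6207 -0.108   0.08  ]
340 200 297 [ 0.5268 -0.1509  0.08  ] [ 0.6206 -0.1509  0.08  ]
far end [0.60069252 0.04316673 0.08      ]
teal (251, 192, 25, 25)
ledge side ((302.5644226074219, 192.0575408935547), (30.118192672729492, 103.63249206542969), 3.094058036804199) (285, 141, 34, 104)
(286, 245) [0.622 0.047 0.08 ]
(316, 245) [0.573 0.048 0.08 ]
(293, 143) [ 0.62  -0.232  0.08 ]
(318, 143) [ 0.57 -0.23  0.08]
scene (300, 178) [0.619 0.046 0.08 ]
scene (288, 190) [0.569 0.04  0.08 ]
scene (443, 216) [ 0.62  -0.237  0.08 ]
scene (437, 232) [ 0.571 -0.244  0.08 ]
```

View pics/c1.png

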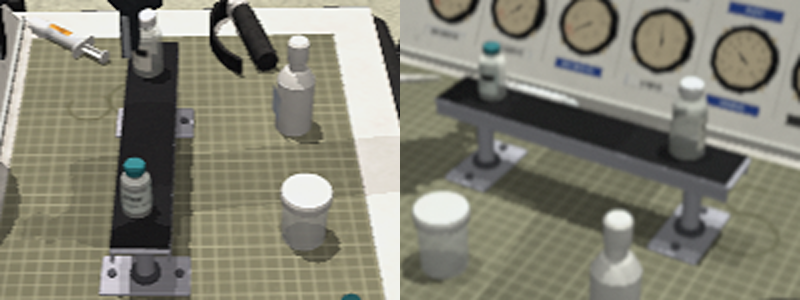

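Wrist, side and scene agree on the scene layout:
- **Ledge:** middle at about (0.597, -0.097).
- **Ledge vials:** the short teal-capped one at the +y end, the tall one at the -y end.
- **Pot:** lid at about (0.454, -0.042).

The fingers already close along x, which keeps them clear of the neighbours, so I will move above the pot.

Emit:
{"name": "servo_tool", "arguments": {"motion": [[-1, -3.2, -0.7, 0, 0], [-1, -3.2, -0.7, 0, 0], [-1, -3.2, -0.7, 0, 0], [-1, -3.2, -0.7, 0, 0], [-1, -3.3, -0.7, 0, 0], [-1, -3.4, -0.7, 0, 0], [-1, 0, 0, -3.5, 0], [-1, 0, 0, -3.5, 0], [-1, 0, 0, -2, 0], [-1, 0, 0, 0, 0], [-1, 0, 0, 0, 0]], "force": 30}}

```text
clock: 1.52
position: [0.4557, -0.042, 0.1421]
tool_rot: [[-0.0, 1.0, 0.001], [1.0, 0.0, 0.0], [0.0, 0.001, -1.0]]
wrist_force: [0.4, -0.3, 0.2]
width: 1.0
gripper_force: 0.0
```

```bash
python3 - <<'E'
from workcell import env
from h import *
import pickle
c=env.read_camera("wrist");s=env.read_state();print(s["clock"],s["position"].round(4) if hasattr(s["position"],"round") else s["position"],s["wrist_force"])
pickle.dump(c,open("w1.pkl","wb"))
cv2.imwrite("pics/w1.png",cv2.cvtColor(c["pixels"],cv2.COLOR_RGB2BGR))
p=proj(c,[.4545,-.042,.06]).round().astype(int);print(p)
k=blob(c,(0,0,200),(180,40,255),(max(0,p[0]-80),max(0,p[1]-80),p[0]+80,min(400,p[1]+80)))
e=cv2.fitEllipse(cv2.convexHull(k));print(e,cv2.boundingRect(k),ray(c,e[0],.06))
E
```

```text
1.575 [ 0.4559 -0.042   0.1424] [-0.70107148 -0.86089932  0.0822561 ]
[326 209]
((326.9504089355469, 208.9947967529297), (62.68830871582031, 67.01721954345703), 83.49021911621094) (293, 178, 68, 63) [ 0.4552087  -0.04233228  0.06      ]
```

View pics/w1.png

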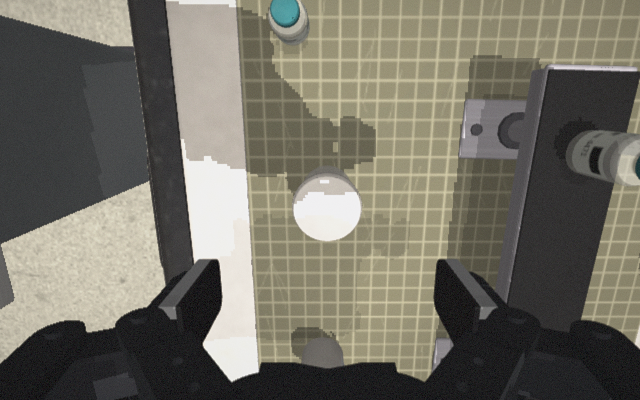

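The wrist view shows the lid at (327,209), which gives (0.455, -0.042), centred between the fingers. The spray bottle is at (322,350), so I will check its clearance to the gripper body.

```bash
python3 - <<'E'
import pickle
from h import *
d=pickle.load(open("cam0.pkl","rb"));c=pickle.load(open("w1.pkl","rb"))
print(ray(c,(322,352),.109),ray(d["scene"],(379,248),.107),ray(d["side"],(379,143),.107),ray(d["side"],(405,270),.05))
E
```

```text
[ 0.45221133 -0.11468682  0.109     ] [ 0.45380947 -0.19687164  0.107     ] [ 0.45152614 -0.19008677  0.107     ] [0.43031604 0.07830523 0.05      ]
```

Both fixed views put the spray bottle at about y = -0.19, well clear. I will descend and grip.

Emit:
{"name": "servo_tool", "arguments": {"motion": [[-1, 0, 0, -3, 0], [-1, 0, 0, -3, 0], [-1, 0, 0, -2.5, 0], [-1, 0, 0, -1.5, 0], [-1, -0.05, 0, -1, 0], [-1, 0, 0, 0, 0], [-1, 0, 0, 0, 0], [1, 0, 0, 0, 0], [1, 0, 0, 0, 0], [1, 0, 0, 0, 0], [1, 0, 0, 0, 0], [1, 0, 0, 0, 0], [1, 0, 0, 0, 0], [1, 0, 0, 0, 0], [1, 0, 0, 0, 0]], "force": 30}}

```text
clock: 3.45
position: [0.4548, -0.042, 0.0319]
tool_rot: [[-0.0, 1.0, 0.001], [1.0, 0.0, 0.0], [0.0, 0.001, -1.0]]
wrist_force: [-0.9, -0.7, 5.5]
width: 0.508
gripper_force: 30.0
```

Emit:
{"name": "servo_tool", "arguments": {"motion": [[1, 0, 0, 0.5, 0], [1, 0, 0, 1.5, 0], [1, 0, 0, 2.5, 0], [1, 0, 0, 3, 0], [1, 0, 0, 3, 0], [1, 0, 0, 1.5, 0], [1, 0, 0, 0, 0], [1, 0, 0, 0, 0]]}}

```text
clock: 4.45
position: [0.4536, -0.0419, 0.1504]
tool_rot: [[-0.0, 1.0, -0.002], [1.0, 0.0, -0.0], [-0.0, -0.002, -1.0]]
wrist_force: [-0.1, -0.3, 0.3]
width: 0.515
gripper_force: 30.6
```

```bash
python3 - <<'E'
from workcell import env
from h import *
import pickle
o=[]
for n in("side","scene"):
    c=env.read_camera(n);pickle.dump(c,open(n+"2.pkl","wb"))
    p=proj(c,[.455,-.042,.155]).astype(int);print(n,p,proj(c,[.455,-.042,.18]),proj(c,[.455,-.042,.12]))
    y,x=max(0,p[1]-70),p[0]-90
    o.append(cv2.resize(cv2.cvtColor(c["pixels"][y:y+140,x:x+130],cv2.COLOR_RGB2BGR),None,fx=3,fy=3,interpolation=cv2.INTER_CUBIC));print(x,y)
cv2.imwrite("pics/l2.png",np.hstack(o))
E
```

```text
side [386 172] [387.71752574 160.54866919] [385.23531176 188.49587699]
296 102
scene [287 192] [286.77170914 178.16317474] [289.01610095 212.16375524]
197 122
```

View pics/l2.png

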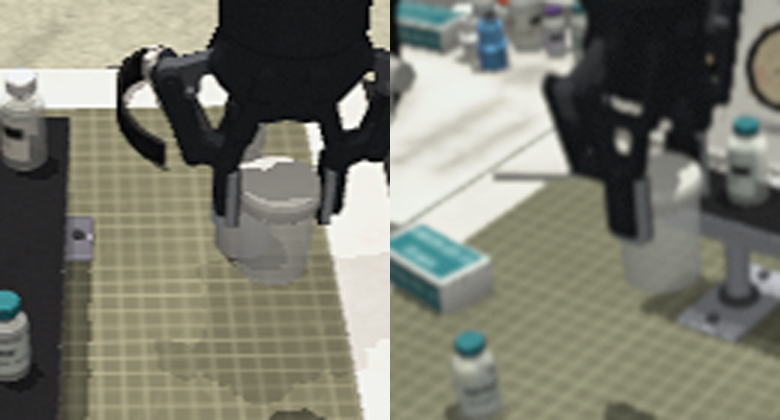

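The crops show the pot held upright by its lid and not slipped; its bottom is about 118 mm up. I will carry it over the middle of the ledge.

Emit:
{"name": "servo_tool", "arguments": {"motion": [[1, 1, -0.4, 0, 0], [1, 2, -0.8, 0, 0], [1, 2.6, -1, 0, 0], [1, 2.6, -1, 0, 0], [1, 2.6, -1, 0, 0], [1, 2, -0.8, 0, 0], [1, 1.5, -0.5, 0, 0], [1, 0, 0, 0, 0], [1, 0, 0, 0, 0], [1, 0, 0, 0, 0]]}}

```text
clock: 5.8
position: [0.5969, -0.0967, 0.1512]
tool_rot: [[-0.0, 1.0, -0.001], [1.0, 0.0, 0.0], [0.0, -0.001, -1.0]]
wrist_force: [-0.6, 0.5, 0.7]
width: 0.514
gripper_force: 30.6
```

```bash
python3 - <<'E'
from workcell import env
from h import *
import pickle
o=[]
s=env.read_state();T=np.array(s["position"]);print(s["clock"],T)
for n in("side","scene"):
    c=env.read_camera(n);pickle.dump(c,open(n+"3.pkl","wb"))
    for q in([.597,-.097,.08],[T[0],T[1],T[2]+.028]):print(n,proj(c,q).round(1))
    p=proj(c,[.597,-.097,.12]).astype(int);x,y=p[0]-65,max(0,p[1]-80);print(x,y)
    o.append(cv2.resize(cv2.cvtColor(c["pixels"][y:y+160,x:x+130],cv2.COLOR_RGB2BGR),None,fx=3,fy=3,interpolation=cv2.INTER_CUBIC))
c=env.read_camera("wrist");pickle.dump(c,open("w3.pkl","wb"))
r=c["pixels"];
for v in (60,120,180):
    i=np.flatnonzero(r[v].max(1)<50);i=i[(i>150)&(i<480)];
    if len(i):print(v,i.min(),i.max(),len(i),ray(c,(i.min(),v),.08).round(4),ray(c,(i.max()+1,v),.08).round(4))
cv2.imwrite("pics/m3.png",np.hstack(o));cv2.imwrite("pics/w3.png",cv2.cvtColor(r,cv2.COLOR_RGB2BGR))
E
```

```text
5.8 [ 0.59688307 -0.09672636  0.15119334]
side [303.1 186.5]
side [300.8 142.4]
237 89
scene [361.5 201.6]
scene [362.4 150.3]
296 101
60 288 374 25 [ 0.5747 -0.0064  0.08  ] [ 0.6237 -0.0065  0.08  ]
120 288 370 42 [ 0.5737 -0.0394  0.08  ] [ 0.6225 -0.0394  0.08  ]
180 288 367 80 [ 0.5726 -0.0754  0.08  ] [ 0.6218 -0.0754  0.08  ]
```

View pics/m3.png

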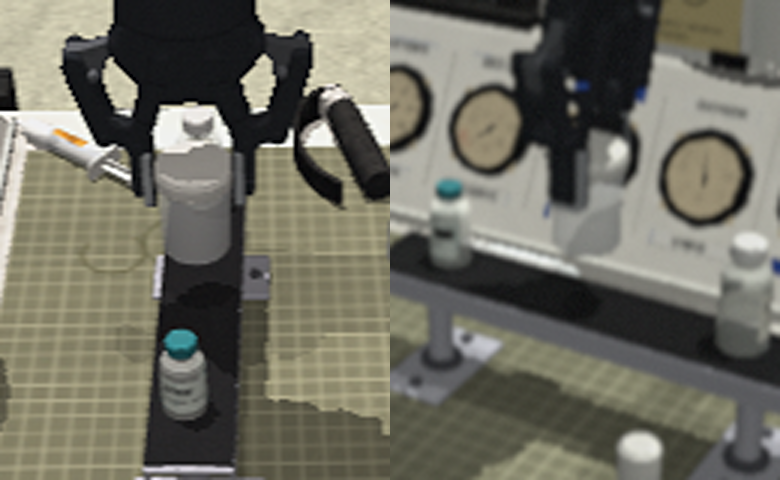

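View pics/w3.png

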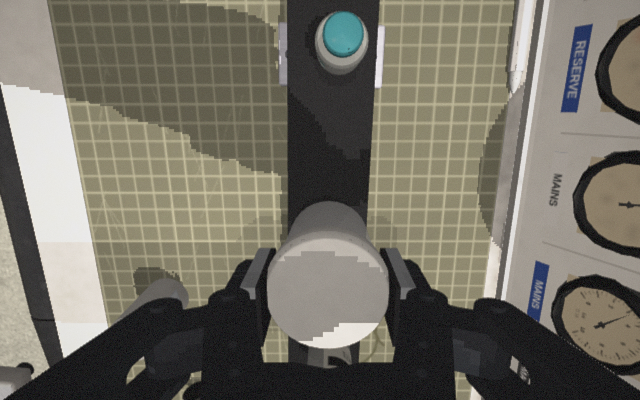

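Both views show the pot upright over the ledge. The wrist view puts the ledge centreline at x = 0.597 here, matching the TCP, and the vials are clear. I will lower it.

Emit:
{"name": "servo_tool", "arguments": {"motion": [[1, 0, 0, -1, 0], [1, 0, 0, -1.2, 0], [1, 0, 0, -0.8, 0], [1, 0, 0, -0.4, 0], [1, 0, 0, -0.2, 0], [1, 0, 0, -0.1, 0], [1, 0, 0, 0, 0], [1, 0, 0, 0, 0], [1, 0, 0, 0, 0]]}}

```text
clock: 7.08
position: [0.5976, -0.097, 0.1145]
tool_rot: [[-0.0, 1.0, 0.0], [1.0, 0.0, -0.0], [-0.0, 0.0, -1.0]]
wrist_force: [-0.9, -0.2, -0.8]
width: 0.511
gripper_force: 30.6
```

Emit:
{"name": "servo_tool", "arguments": {"motion": [[1, 0, 0, -0.1, 0], [1, 0, 0, -0.1, 0], [1, 0, 0, 0, 0], [1, 0, 0, 0, 0], [1, 0, 0, 0, 0]]}}

```text
clock: 7.7
position: [0.5976, -0.097, 0.1124]
tool_rot: [[-0.0, 1.0, 0.0], [1.0, 0.0, -0.0], [-0.0, 0.0, -1.0]]
wrist_force: [-0.4, 1.1, 0.8]
width: 0.511
gripper_force: 30.6
```

Emit:
{"name": "servo_tool", "arguments": {"motion": [[1, 0, 0, -0.1, 0], [1, 0, 0, 0, 0], [1, 0, 0, 0, 0]]}}

```text
clock: 8.07
position: [0.5977, -0.0971, 0.1119]
tool_rot: [[-0.0, 1.0, 0.001], [1.0, 0.0, -0.0], [-0.0, 0.001, -1.0]]
wrist_force: [-2.2, -0.1, 6.1]
width: 0.512
gripper_force: 31.1
```

Contact (6 N, pot at ledge height). I will open slowly and then rise straight up.

Emit:
{"name": "servo_tool", "arguments": {"motion": [[0, 0, 0, 0, 0], [-0.1, 0, 0, 0, 0], [-0.2, 0, 0, 0, 0], [-0.3, 0, 0, 0, 0], [-0.5, 0, 0, 0, 0], [-0.8, 0, 0, 0, 0], [-1, 0, 0, 0, 0], [-1, 0, 0, 0, 0], [-1, 0, 0, 0, 0], [-1, 0, 0, 0, 0]]}}

```text
clock: 9.32
position: [0.5975, -0.097, 0.1114]
tool_rot: [[-0.0, 1.0, 0.0], [1.0, 0.0, 0.0], [0.0, 0.0, -1.0]]
wrist_force: [-0.2, 0.8, 0.6]
width: 1.001
gripper_force: 0.0
```

Emit:
{"name": "servo_tool", "arguments": {"motion": [[-1, 0, 0, 0.5, 0], [-1, 0, 0, 1.5, 0], [-1, 0, 0, 2.5, 0], [-1, 0, 0, 3, 0], [-1, 0, 0, 3, 0], [-1, 0, 0, 2, 0], [-1, 0, 0, 0, 0], [-1, 0, 0, 0, 0], [-1, 0, 0, 0, 0]]}}

```text
clock: 10.45
position: [0.5968, -0.0968, 0.2352]
tool_rot: [[-0.0, 1.0, -0.002], [1.0, 0.0, 0.0], [0.0, -0.002, -1.0]]
wrist_force: [-0.3, -0.3, -0.5]
width: 1.0
gripper_force: 0.0
```

```bash
python3 - <<'E'
from workcell import env
from h import *
s=env.read_state();print(s["clock"],s["position"],s["width"],s["wrist_force"])
c=env.read_camera("wrist");p=proj(c,[.597,-.097,.14]).astype(int);print(p)
k=blob(c,(0,0,170),(180,40,255),(max(0,p[0]-60),max(0,p[1]-60),p[0]+60,min(400,p[1]+60)))
e=cv2.fitEllipse(cv2.convexHull(k));print(e,ray(c,e[0],.14))
g=env.read_camera("side")
k=blob(g,(0,0,190),(180,40,255),(275,150,330,200));print(cv2.boundingRect(k),proj(g,[.597,-.097,.14]))
cv2.imwrite("pics/f.png",np.hstack([cv2.resize(cv2.cvtColor(a,cv2.COLOR_RGB2BGR),None,fx=f,fy=f) for a,f in((c["pixels"][:,160:480],1),(g["pixels"][90:290,230:430],2))]))
E
```

```text
10.45 [ 0.59680842 -0.096832    0.23515681] 0.9997471273562553 [-0.31922922 -0.25128769 -0.54739404]
[328 203]
((330.2580261230469, 203.39796447753906), (61.088279724121094, 64.84318542480469), 86.95687866210938) [ 0.5983007  -0.09695027  0.14      ]
(289, 154, 25, 13) [301.72670581 160.55215706]
```

View pics/f.png

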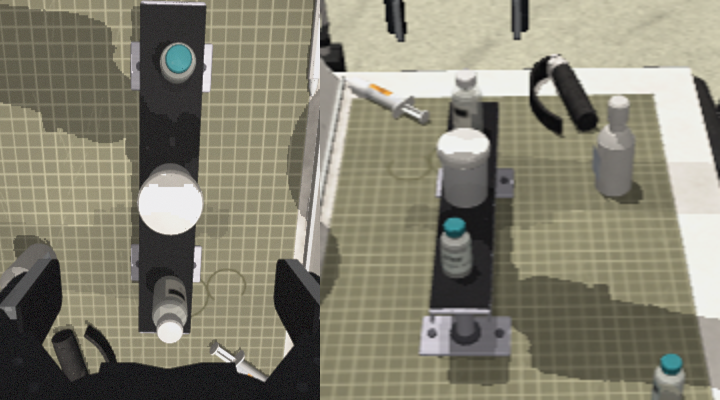

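Both views show the pot upright on the ledge at (0.598, -0.097), about 5 mm from the middle along its length. Both vials are standing untouched and the gripper is clear, so I will hand in.

```bash
python3 -c "
from workcell import env
print(env.sign_off())"
```

```text
the job is handed in; nothing more can be done
None
```

The specimen pot stands upright in the middle of the ledge, released, at about (0.598, -0.097); both ledge vials are still standing where they were, and I handed the job in at about 10.5 s (no verdict was shown).

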